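# Set and lock the bench air regulator

## Task

Set the bench air regulator: with the black knob still pushed in, turn it until its white pointer is at the yellow mark, then pull the knob gently straight up until it is fully out, showing its green band, locked. The mark is only rough, so if it will not come out, keep a light pull on it and feel up to one scale division to either side for the notch rather than forcing it. Let go of the knob, and leave the yellow-marked bezel and the other things on the bench alone.

Things in the scene. Friction and masses are not known exactly. Their poses are not given: they have to be found in the camera images.
- regulator: Bench air regulator, fixed to the worktop: grey box 150 (x) x 120 (y) x 60 (z) mm with two plugged brass ports at its back. Origin: centre of its underside, x towards the ports, z up. Its knob stands on the vertical axis through this origin.
- knob: Black knob on top of the regulator: round skirt 56 mm across, 6 mm high, with an upright bar grip 46 mm long (its x), 20 mm wide (its y), 34 mm high above the skirt, to be pinched across the 20 mm. Origin: on the axis, at the skirt's underside, 64 mm above the worktop when pushed in; z up; +x is where its white pointer points. Turning drags at 0.06 N m; it stays where left.
- knob_grip (a point): Point on the knob's axis at the middle of the bar grip, 25 mm above the knob's origin, 15 mm below its top; it turns and rises with the knob.
- knob_pull (a joint): How far the knob is pulled out (straight up), m: 0 = pushed in, free to turn; 0.009 = at the end stop, locked in the notch, a green band on the stem showing. Moving it drags at 2.5 N (plus about 1 N weight); it stays where it is left. After 2 mm of pull a pin inside, 45 mm off the axis, meets the locking plate, unless under the notch; the end stop is on the plate too.
- bezel: Dark bezel disc round the knob, 92 mm across; origin on the knob's axis at its underside, 60 mm above the worktop, its top 64 mm; +x towards its yellow mark. Stiff, set differently each time; not to be moved. Inside the housing it carries the locking plate with its one notch: springs hold the plate down with 3 N, then 4 N per mm as the knob's pin lifts it (10 N m/rad about the axis). Over 20 N on it is too much.
- mark (a point): Middle of the yellow mark on the bezel, 38 mm from the knob's axis; x axis outward along the mark. The mark is only rough: the pointer angle at which the knob's inner pin is under the notch lies anywhere up to 0.25 rad (one 15-degree division of the white scale) to either side of it, and the notch gives 0.03 rad of play each way. It must be felt for.
- parts_bin: yellow open-front parts bin with nuts, 155x111x62 mm; a bystander, to be left alone. Origin: centre of its underside.
- cast_frame_0: die-cast aluminium frame, 99x113x30 mm, with pockets; a bystander, to be left alone. Origin: centre of its underside.
- bushing_t2: light grey bushing (tube), 52 mm across, 75 mm high, upright; a bystander, to be left alone. Origin: centre of its underside.
- bushing_t3: light grey bushing (tube), 52 mm across, 75 mm high, upright; a bystander, to be left alone. Origin: centre of its underside.
- micrometer: outside micrometer lying flat, 49x131x19 mm; a bystander, to be left alone. Origin: centre of its underside.
- caliper: caliper lying flat, 72x235x15 mm; a bystander, to be left alone. Origin: centre of its underside.
- oil_can: red oil can with a long spout, 68x138x192 mm; a bystander, to be left alone. Origin: centre of its underside.
There are look-alikes about, which are no part of the job. There is more than one size of the regulator; the job needs the larger.

How it is judged:
By the outcome, as a careful person would: the job done as asked, in the order asked, and still so for the second after the job is handed in, with the robot touching nothing.
It also fails if it takes over 72 s, if anything falls off the work surface, if the arm or the gripper's body presses on something with over 40 N, if the wrist force passes 120 N, or if a joint passes its speed limit or range.

## Robot

A 6-joint arm with a two-finger parallel gripper is mounted at the origin on a cart in front of the work surface, level with it; the furniture and walls round the work are solid. World frame = base frame: x ahead of the robot, y to its left, z up, the work surface at z = 0. Lengths are in m, angles in rad, forces in N, time in s.
With the tool pointing down it reaches from about 0.3 to 0.75 m from the base axis. Payload 8.5 kg.
Tool frame: the origin (TCP) lies at the very end of the fingers, on their centre line; the grasp point (between the pads) lies 19 mm behind it; x points along the fingers, y is the direction in which the jaws open and shut, and the axes are right-handed (so a half turn about x gives the same grasp; the last joint's range is limited). The gripper opens to 88 mm and grips with 3 to 60 N. Pads are 18 mm wide; open, the fingers measure 123 mm over their backs; the gripper's body (75 mm by 187 mm) begins 45 mm behind the grasp point.
Start: joints at [0.968, 0.381, 1.297, -0, 1.464, -0.215], TCP at [0.208, 0.509, 0.239] pointing down, gripper open.
Joint ranges: [-3.11, 3.11], [-0.89, 2.33], [0.22, 2.48], [-1.42, 4.56], [0.17, 2.85], [-2.88, 2.88]. Speed limits (rad/s): [2.39, 2.39, 3.14, 3.14, 3.14, 3.14].

## Interface

Orientations are given as a unit quaternion [w, x, y, z].
In Python, from plant import readout, imaging, manip gives the robot as it stands. The module is installed in compiled form; this text tells all that it offers.
- The arm moves only by the tool servo_tool, never from a script. Its argument "moves" is a list of rows, each a list of 5 numbers: the shift along the world's x, y, z in mm, then the turn about the world's z in rad, then the finger opening in mm, from 0 to 88.1. In form: [[tx, ty, tz, yaw, grip], ...]. A call has 1 to 12 rows; each row shifts and turns the commanded pose from where the row before left it; what a row does not reach is not made up. A row lasts 1/12 s, in which the tool goes at most 41.7 mm and 7.16 degrees, less where a joint would pass 70% of its speed; a pose out of reach is approached as far as the arm can. A call with a gripper value outside its range is refused whole. The fingers move at their own pace and stop on an object; "newtons" is the grip in N (left out, the last holds). Time passes only in rows, so rows that do not move let the fingers close. It gives the time, the measured TCP pose, the force and the opening at its end, in the units of the state.
- readout.get_obs(): the state, without advancing time (a new reading comes with each control period).
- imaging.capture(name): name is "scene" or "top" or "wrist"; returns a dict with "image" (420x560x3 uint8, blue, green, red), "fovy" (degrees; the focal length in pixels is half the picture's height over the tangent of half this angle, whatever the lens; pixels are square), "cx", "cy" (the principal point, pixels), "R" (3x3) and "t" (3): a world point X has camera coordinates R X + t. Camera axes: x right, y down, z forward; pixel columns grow to the right and rows downward; lengths in m; the calibration is good to about 2 mm. A picture is of the moment at which its call begins. There is no depth.
- manip.finish_job(): hands the job in, once; it reports no verdict.
The state is a dict: "time_s": time; "joints": joint angles; "dq": joint speeds; "tau": joint torques, N m; "ee_pos": TCP position; "tcp_rot": TCP orientation; "wrist_force": force on the tool from outside, world axes, zero at the start; "wrist_torque": the same for the moment, N m; "gripper_width": finger opening in m.
Only numpy, scipy, OpenCV 4.12 (cv2) and the standard library are available. Lean on these libraries where they do the work, as an engineer would, in place of code of your own. Each camera call takes 0.05 s, during which the arm holds its last target.

## Working session

There is one attempt and no reset: what is moved stays moved. The work goes in short steps, Python scripts to look and compute and a tool call to move; the robot and the scene stay as the last step left them, time stands still between calls to the robot, and variables do not carry over. Pictures are saved under pics/ and viewed, and the job is handed in when it is done.

Besides the shell and the picture viewer there is one more tool, called after "Emit:" as a command line: name --pt "numbers of a row" for each row, then --argument value for the rest. servo_tool: Moves the arm, as the interface text tells. Its arguments: {"type":"object","properties":{"moves":{"type":"array"},"newtons":{"type":"number"}},"required":["moves"]}

```bash
mkdir -p pics
cat > h.py <<'E'
import numpy as np, cv2
from plant import readout, imaging, manip
def cap(n,f=None):
    c=imaging.capture(n)
    c['f']=c['image'].shape[0]/2/np.tan(np.radians(c['fovy'])/2)
    c['R']=np.array(c['R']);c['t']=np.array(c['t'])
    if f: cv2.imwrite('pics/'+f,c['image'])
    return c
def plane(c,u,v,z):
    d=np.array([(u-c['cx'])/c['f'],(v-c['cy'])/c['f'],1.]); o=-c['R'].T@c['t']; d=c['R'].T@d
    return o+d*(z-o[2])/d[2]
def proj(c,X):
    p=c['R']@np.array(X)+c['t']; return c['f']*p[0]/p[2]+c['cx'],c['f']*p[1]/p[2]+c['cy']
def st():
    o=readout.get_obs()
    for k in ['time_s','joints','ee_pos','tcp_rot','wrist_force','wrist_torque','gripper_width']: print(k,np.round(o[k],4))
E
python3 - <<'E'
from h import *
for n in ['scene','top','wrist']:
    c=cap(n,n+'0.png'); print(n,c['fovy'],c['cx'],c['cy'],np.round(-c['R'].T@c['t'],3),np.round(c['R'],2).tolist())
st()
E
```

```text
scene 55.887956739593434 281.9198481498276 206.06603189817918 [0.056 0.739 0.814] [[-0.85, -0.53, 0.02], [-0.35, 0.53, -0.77], [0.4, -0.66, -0.63]]
top 57.07315599812581 273.16081161314463 209.9888202024122 [ 0.301 -0.005  1.176] [[-0.15, -0.99, 0.0], [-0.97, 0.15, -0.21], [0.21, -0.03, -0.98]]
wrist 65.15265001001822 285.50960378900675 210.36420211983096 [0.13  0.54  0.386] [[0.38, 0.93, -0.0], [0.88, -0.36, 0.32], [0.29, -0.12, -0.95]]
time_s 0.15
joints [ 0.9677  0.381   1.298  -0.      1.4636 -0.2153]
ee_pos [0.2079 0.509  0.2383]
tcp_rot [ 0.6937  0.1359  0.694  -0.1366]
wrist_force [-0.8694 -0.7139 -0.3781]
wrist_torque [0.0118 0.0512 0.0054]
gripper_width 0.0879
```

View pics/scene0.png

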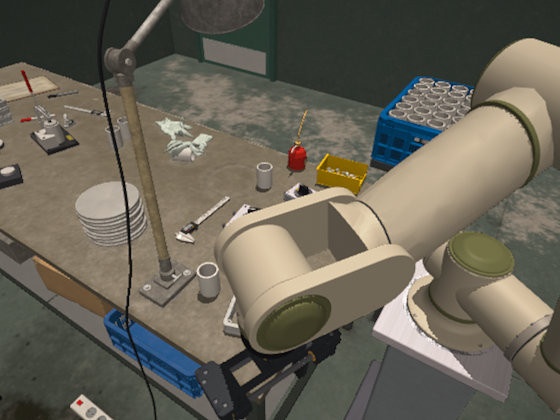

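View pics/top0.png

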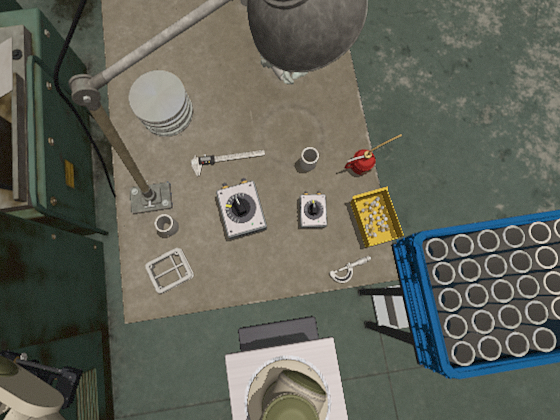

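View pics/wrist0.png

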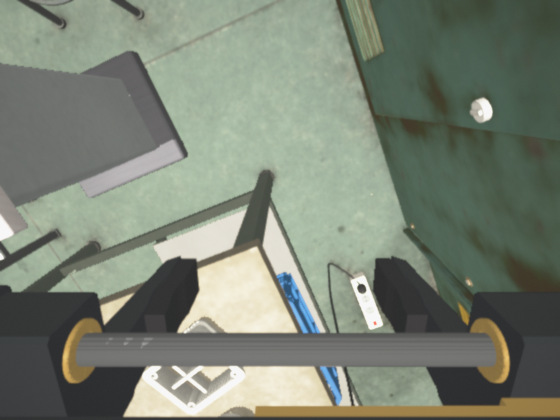

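The top view shows the larger regulator near pixel (241,207) and the smaller look-alike near (313,210). I'll zoom in on the larger one.

Run:
```python
from h import *
c=cap('top')
im=c['image'][165:255,190:340]
cv2.imwrite('pics/z1.png',cv2.resize(im,None,fx=5.3,fy=5.3,interpolation=cv2.INTER_CUBIC))
for u,v,z in [(241,207,.06),(313,210,.04)]: print(plane(c,u,v,z))
```

```text
[0.56026639 0.04975426 0.06      ]
[ 0.52234388 -0.16196861  0.04      ]
```

View pics/z1.png

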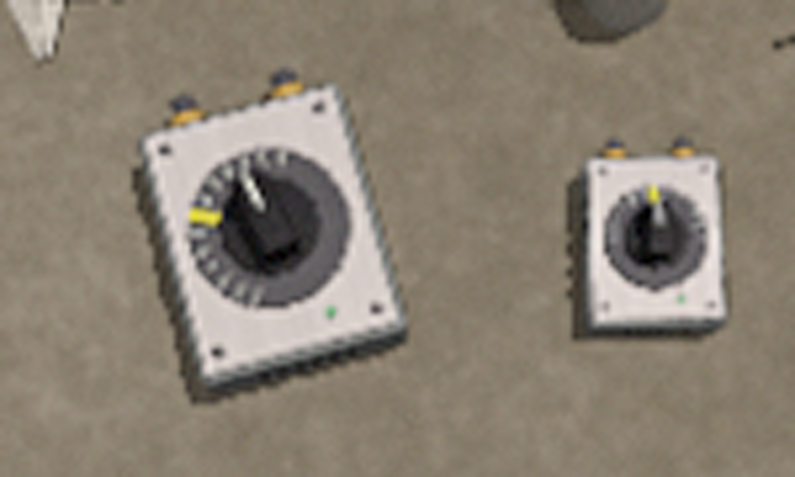

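Run:
```python
from h import *
from scipy.spatial.transform import Rotation as Ro
c=cap('top'); s=cap('scene')
def ray(c,u,v):
    d=np.array([(u-c['cx'])/c['f'],(v-c['cy'])/c['f'],1.]); return -c['R'].T@c['t'], c['R'].T@d
def tri(a,b):
    o1,d1=ray(c,*a);o2,d2=ray(s,*b)
    A=np.stack([d1,-d2],1);x=np.linalg.lstsq(A,o2-o1,rcond=None)[0]
    p,q=o1+x[0]*d1,o2+x[1]*d2; return np.round((p+q)/2,3),np.linalg.norm(p-q)
print('lamp joint',tri((88,95),(120,60)),'base',plane(c,150,195,.02), plane(s,166,270,.02))
print('boom mid', [plane(c,308,60,z) for z in (.4,.6)])
# yaw angles from crop px
P=lambda x,y:(190+x/5.3-.4,165+y/5.3-.4)
k=lambda x,y,z:plane(c,*P(x,y),z)
print('corners',[np.round(k(*p,.06),4) for p in [(140,140),(335,85),(405,325),(203,385)]])
m=k(205,215,.064);cen=k(270,228,.064)
print('mark',m,'bezel centre',cen)
print('ptr',k(262,208,.104),k(245,175,.104))
o=readout.get_obs();w=o['tcp_rot'];Rm=Ro.from_quat([w[1],w[2],w[3],w[0]]).as_matrix();print(np.round(Rm,3))
```

```text
lamp joint (array([0.693, 0.268, 0.55 ]), np.float64(0.008203422738479887)) base [0.6504452  0.32394267 0.02      ] [0.66926737 0.3010331  0.02      ]
boom mid [array([ 0.79240477, -0.16163455,  0.4       ]), array([ 0.66577557, -0.12132874,  0.6       ])]
corners [array([0.6202, 0.1168, 0.06  ]), array([0.6351, 0.0036, 0.06  ]), array([ 0.4927, -0.0148,  0.06  ]), array([0.4768, 0.0998, 0.06  ])]
mark [0.57062365 0.08589547 0.064     ] bezel centre [0.55769381 0.0511434  0.064     ]
ptr [0.56002916 0.05185402 0.104     ] [0.57953378 0.05842387 0.104     ]
[[-0.     0.378  0.926]
 [-0.     0.926 -0.378]
 [-1.    -0.    -0.   ]]
```

Emit:
servo_tool --pt "17.5 -22.9 1 -0.12 80" --pt "17.5 -22.9 1 -0.12 80" --pt "17.5 -22.9 1 -0.12 80" --pt "17.5 -22.9 1 -0.12 80" --pt "17.5 -22.9 1 -0.12 80" --pt "17.5 -22.9 1 -0.12 80" --pt "17.5 -22.9 1 -0.12 80" --pt "17.5 -22.9 1 -0.12 80" --pt "17.5 -22.9 1 -0.12 80" --pt "17.5 -22.9 1 -0.12 80" --pt "17.5 -22.9 1 -0.12 80" --pt "17.5 -22.9 1 -0.12 80" --newtons 20

```text
time_s: 1.3
ee_pos: [0.4186, 0.2331, 0.2509]
tcp_rot: [0.43, 0.561, 0.43, -0.561]
wrist_force: [0.7, 0.4, 0.4]
gripper_width: 0.0799
```

Emit:
servo_tool --pt "17.5 -22.9 0 -0.12 80" --pt "17.5 -22.9 0 -0.12 80" --pt "17.5 -22.9 0 -0.12 80" --pt "17.5 -22.9 0 -0.12 80" --pt "17.5 -22.9 0 -0.12 80" --pt "17.5 -22.9 0 -0.12 80" --pt "17.5 -22.9 0 -0.12 80" --pt "17.5 -22.9 0 -0.12 80" --pt "0 0 0 0 80" --pt "0 0 0 0 80" --pt "0 0 0 0 80"

```text
time_s: 2.22
ee_pos: [0.5576, 0.0516, 0.2506]
tcp_rot: [-0.125, -0.696, -0.125, 0.696]
wrist_force: [-0.2, 0.3, -0.8]
gripper_width: 0.0802
```

Run:
```python
from h import *
c=cap('wrist','w1.png'); cap('scene','s1.png'); st(); print(proj(c,[.557,.051,.064]))
```

```text
time_s 2.3167
joints [-1.1840e-01  3.8980e-01  1.2469e+00  2.0000e-04  1.5049e+00  1.0965e+00]
ee_pos [0.5574 0.052  0.2509]
tcp_rot [-0.1251 -0.6959 -0.1252  0.696 ]
wrist_force [-0.0211 -0.6132 -1.2088]
wrist_torque [-0.0435  0.1833  0.0572]
gripper_width 0.08
(np.float64(285.95369264186115), np.float64(183.18484016776233))
```

View pics/w1.png

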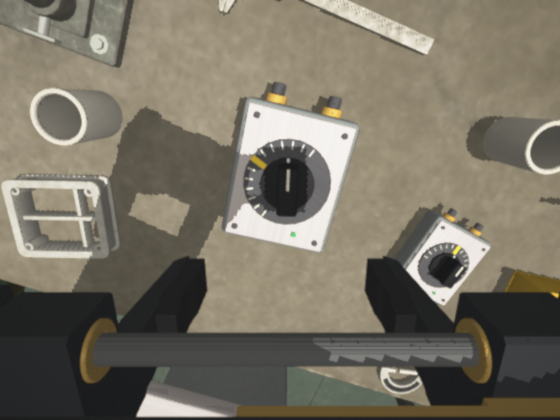

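View pics/s1.png

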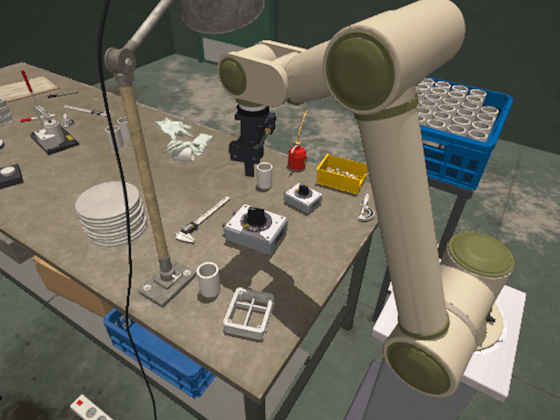

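The wrist view shows the large regulator with its bezel centred at about (288,182). The pointer is near-vertical from (289,160) to (289,190), and the yellow mark is at about (259,161). The arm is clear of the lamp, so I'll measure the angles next.

Run:
```python
from h import *
c=cap('wrist'); im=c['image']; x0,y0=220,75
im2=cv2.resize(im[y0:255,x0:365],None,fx=4,fy=4,interpolation=cv2.INTER_CUBIC); cv2.imwrite('pics/z2.png',im2[:,:])
b,g,r=[im[...,i].astype(int) for i in range(3)]
sub=np.zeros(im.shape[:2],bool); sub[130:235,240:340]=1
y=sub&(r-b>50)&(g-b>30)
ys,xs=np.nonzero(y); w=(r-b)[y]; print('yellow px',len(xs),np.average(xs,weights=w),np.average(ys,weights=w),xs.min(),xs.max(),ys.min(),ys.max())
mk=plane(c,np.average(xs,weights=w),np.average(ys,weights=w),.064)
# bezel ellipse: dark region
gray=cv2.cvtColor(im,cv2.COLOR_BGR2GRAY); d=((gray<120)&sub).astype(np.uint8)
d=cv2.morphologyEx(d,cv2.MORPH_CLOSE,np.ones((9,9)))
cs,_=cv2.findContours(d,cv2.RETR_EXTERNAL,cv2.CHAIN_APPROX_NONE); k=max(cs,key=cv2.contourArea)
pts=np.array([plane(c,u,v,.064)[:2] for u,v in k[:,0]])
(cc,rr)=cv2.minEnclosingCircle((pts*1000).astype(np.float32)); print('circle',cc,rr)
A=np.c_[2*pts,np.ones(len(pts))];s=np.linalg.lstsq(A,(pts**2).sum(1),rcond=None)[0];print('fit',s[:2],np.sqrt(s[2]+s[0]**2+s[1]**2))
ax=s[:2]; v=mk[:2]-ax; print('mark r',np.linalg.norm(v),'ang',np.arctan2(v[1],v[0]))
wt=sub&(gray>170); wt[:,:282]=0;wt[:,296:]=0;wt[:155]=0;wt[195:]=0
ys,xs=np.nonzero(wt);print('ptr',list(zip(xs,ys)))
```

```text
yellow px 116 258.5082209927531 161.75570794046598 251 266 155 169
circle (556.8236694335938, 50.939395904541016) 45.490882873535156
fit [0.5574201  0.05084181] 0.04414092627876744
mark r 0.03635175606261059 ang 1.2712439098324606
ptr []
```

View pics/z2.png

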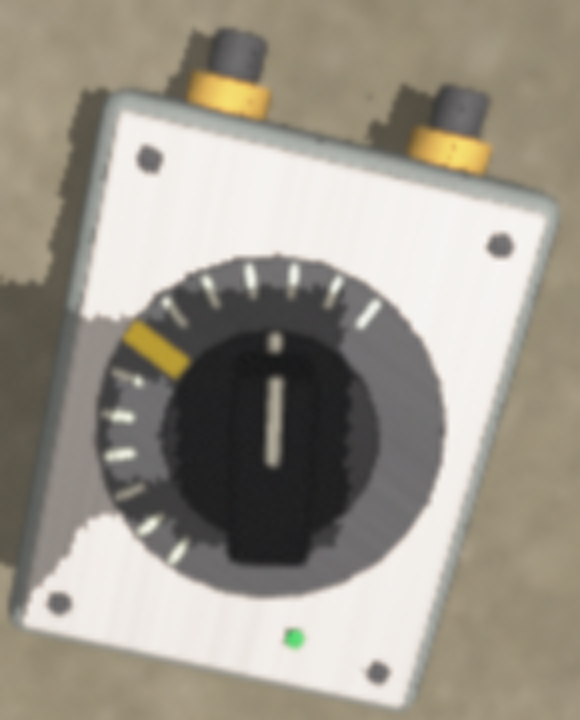

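Run:
```python
from h import *
c=cap('wrist')
P=lambda x,y,z:plane(c,220+x/4-.375,75+y/4-.375,z)
an=lambda v:np.arctan2(v[1],v[0])
a,b=P(274,378,.104),P(271.5,466,.104);print('ptr line',a,b,an(a-b))
d=P(275,343,.07);ax=np.array([.557,.051]);print('dot',d,an(d[:2]-ax), 'far end->axis',an(a[:2]-ax))
# bar top corners at z=.104
for q in [(234,372),(314,372),(308,565),(228,565)]: print(P(*q,.104))
a,b=P(130,335,.064),P(187,371,.064);print('mark',an(a-b),a,b,an((a[:2]+b[:2])/2-ax))
```

```text
ptr line [0.5790288  0.05763343 0.104     ] [0.55952186 0.05094005 0.104     ] 0.3305399920742086
dot [0.58113442 0.05788065 0.07      ] 0.27772899892968517 far end->axis 0.29248888368894516
[0.57716062 0.0665962  0.104     ]
[0.5834692  0.04963476 0.104     ]
[0.53978014 0.03430352 0.104     ]
[0.5331602  0.05210214 0.104     ]
mark 1.353572030241911 [0.56921916 0.0927954  0.064     ] [0.56553928 0.07612221 0.064     ] 1.2700000234089073
```

Emit:
servo_tool --pt "0 -1 -30 -0.03 50" --pt "0 0 -30 0 50" --pt "0 0 -30 0 50" --pt "0 0 -30 0 50" --pt "0 0 -25 0 50" --pt "0 0 -15 0 50" --pt "0 0 0 0 50" --pt "0 0 0 0 50"

```text
time_s: 3.08
ee_pos: [0.5578, 0.0506, 0.0909]
tcp_rot: [-0.114, -0.698, -0.114, 0.698]
wrist_force: [0.4, -0.8, 0.5]
gripper_width: 0.05
```

Run:
```python
from h import *
c=cap('wrist','w2.png'); st(); cap('scene','s2.png')
```

```text
time_s 3.1333
joints [-0.1211  0.5455  1.4829  0.      1.1118  1.1252]
ee_pos [0.5584 0.0504 0.0918]
tcp_rot [ 0.1144  0.6983  0.1141 -0.6973]
wrist_force [-0.1723  0.6476  0.1579]
wrist_torque [-0.0201  0.1481  0.0199]
gripper_width 0.0501
```

View pics/w2.png

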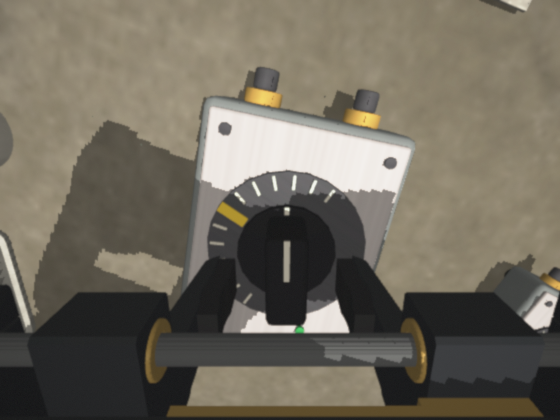

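The bar, at columns 267–307, sits centred between the fingers and upright in the image, so the grip is aligned. I'll lower and close.

Emit:
servo_tool --pt "0 0 -10 0 50" --pt "0 0 -5 0 50" --pt "0 0 0 0 50" --pt "0 0 0 0 30" --pt "0 0 0 0 24" --pt "0 0 0 0 10" --pt "0 0 0 0 10" --pt "0 0 0 0 10" --pt "0 0 0 0 10" --newtons 25

```text
time_s: 3.93
ee_pos: [0.558, 0.0503, 0.0759]
tcp_rot: [0.114, 0.698, 0.114, -0.698]
wrist_force: [0.5, 1.2, 2.1]
gripper_width: 0.0201
```

Run:
```python
from h import *
st()
```

```text
time_s 3.9333
joints [-1.2150e-01  5.6610e-01  1.5001e+00  4.0000e-04  1.0752e+00  1.1253e+00]
ee_pos [0.558  0.0503 0.0759]
tcp_rot [ 0.1139  0.698   0.1141 -0.6978]
wrist_force [0.5495 1.2193 2.1171]
wrist_torque [ 0.1884  0.1766 -0.0204]
gripper_width 0.0201
```

Emit:
servo_tool --pt "0 0 0 0.08 10" --pt "0 0 0 0.08 10" --pt "0 0 0 0.08 10" --pt "0 0 0 0.08 10" --pt "0 0 0 0.08 10" --pt "0 0 0 0.08 10" --pt "0 0 0 0.08 10" --pt "0 0 0 0.08 10" --pt "0 0 0 0.08 10" --pt "0 0 0 0.08 10" --pt "0 0 0 0.08 10" --pt "0 0 0 0.08 10"

```text
time_s: 4.93
ee_pos: [0.5586, 0.0498, 0.0759]
tcp_rot: [0.425, 0.566, 0.424, -0.565]
wrist_force: [2.6, -2.0, -0.5]
gripper_width: 0.0196
```

Emit:
servo_tool --pt "0 0 0 0 10" --pt "0 0 0 0 10" --pt "0 0 0 0 10"

```text
time_s: 5.18
ee_pos: [0.5586, 0.0498, 0.076]
tcp_rot: [0.423, 0.567, 0.422, -0.567]
wrist_force: [4.3, -3.0, -1.1]
gripper_width: 0.02
```

Run:
```python
from h import *
c=cap('wrist','w3.png'); st()
```

```text
time_s 5.2333
joints [-1.2190e-01  5.6640e-01  1.4994e+00 -5.0000e-04  1.0741e+00  1.6710e-01]
ee_pos [0.5586 0.0498 0.076 ]
tcp_rot [ 0.4234  0.5671  0.4223 -0.5664]
wrist_force [ 3.6394 -2.4491 -1.4228]
wrist_torque [-0.5203 -0.6157  0.0213]
gripper_width 0.0199
```

View pics/w3.png

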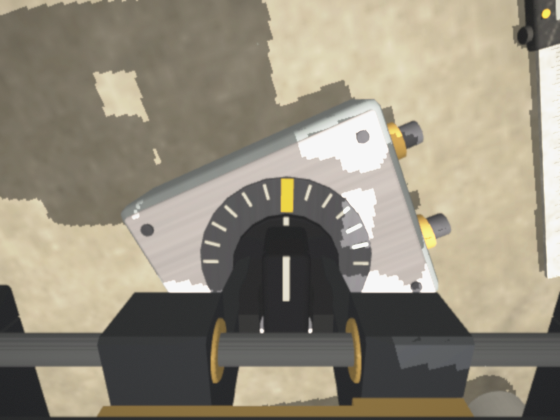

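The pointer now lines up with the yellow mark, both at column 287. I'll relax the side force and begin a gentle pull.

Emit:
servo_tool --pt "0.6 -0.4 0 0 10" --pt "0 0 0.5 0 10" --pt "0 0 0.5 0 10" --pt "0 0 0 0 10" --pt "0 0 0 0 10"

```text
time_s: 5.65
ee_pos: [0.5586, 0.0498, 0.0766]
tcp_rot: [0.423, 0.566, 0.423, -0.566]
wrist_force: [3.3, -0.4, -3.5]
gripper_width: 0.0196
```

Emit:
servo_tool --pt "0 0 0.5 0 10" --pt "0 0 0.5 0 10" --pt "0 0 0 0 10" --pt "0 0 0 0 10"

```text
time_s: 5.98
ee_pos: [0.5586, 0.0498, 0.0778]
tcp_rot: [0.423, 0.566, 0.423, -0.566]
wrist_force: [3.8, -1.2, -2.9]
gripper_width: 0.0198
```

Emit:
servo_tool --pt "0 0 0.5 0 10" --pt "0 0 0 0 10" --pt "0 0 0 0 10"

```text
time_s: 6.23
ee_pos: [0.5586, 0.0498, 0.0783]
tcp_rot: [0.423, 0.566, 0.423, -0.566]
wrist_force: [5.5, -1.1, -3.0]
gripper_width: 0.0197
```

Emit:
servo_tool --pt "0 0 0.5 0 10" --pt "0 0 0 0 10" --pt "0 0 0 0 10"

```text
time_s: 6.48
ee_pos: [0.5586, 0.0498, 0.0786]
tcp_rot: [0.423, 0.566, 0.423, -0.566]
wrist_force: [4.4, -0.4, -4.9]
gripper_width: 0.0198
```

Emit:
servo_tool --pt "0 0 0.5 0 10" --pt "0 0 0 0 10" --pt "0 0 0 0 10"

```text
time_s: 6.73
ee_pos: [0.5586, 0.0498, 0.079]
tcp_rot: [0.423, 0.566, 0.423, -0.566]
wrist_force: [5.1, -0.3, -6.7]
gripper_width: 0.02
```

Emit:
servo_tool --pt "0 0 0.5 0 10" --pt "0 0 0 0 10" --pt "0 0 0 0 10"

```text
time_s: 6.98
ee_pos: [0.5586, 0.0498, 0.0794]
tcp_rot: [0.423, 0.566, 0.423, -0.566]
wrist_force: [5.2, -0.6, -7.4]
gripper_width: 0.0198
```

Emit:
servo_tool --pt "0 0 0 0.015 10" --pt "0 0 0 0.015 10" --pt "0 0 0 0 10"

```text
time_s: 7.23
ee_pos: [0.5586, 0.0498, 0.0794]
tcp_rot: [0.432, 0.56, 0.432, -0.56]
wrist_force: [6.3, -0.4, -6.6]
gripper_width: 0.02
```

Emit:
servo_tool --pt "0 0 0 0.015 10" --pt "0 0 0 0.015 10" --pt "0 0 0 0 10"

```text
time_s: 7.48
ee_pos: [0.5586, 0.0499, 0.0794]
tcp_rot: [0.44, 0.553, 0.44, -0.553]
wrist_force: [5.4, 0.3, -7.2]
gripper_width: 0.0199
```

```bash
cat >> h.py <<'E'
def q():
    from scipy.spatial.transform import Rotation as Ro
    o=readout.get_obs();w=o['tcp_rot'];Rm=Ro.from_quat([w[1],w[2],w[3],w[0]]).as_matrix()
    print('t',round(o['time_s'],2),'yaw',round(float(np.arctan2(Rm[1,1],Rm[0,1])),4),'pos',np.round(np.array(o['ee_pos'])*1000,2),'F',np.round(o['wrist_force'],2),'T',np.round(o['wrist_torque'],3))
E
python3 -c "from h import *; q()"
```

```text
t 7.48 yaw -0.2266 pos [558.65  49.86  79.39] F [ 5.43  0.27 -7.18] T [-0.234 -1.025 -0.184]
```

Emit:
servo_tool --pt "0.5 0 0 0.015 10" --pt "0 0 0 0.015 10" --pt "0 0 0 0 10"

```text
time_s: 7.73
ee_pos: [0.5587, 0.0498, 0.0794]
tcp_rot: [-0.448, -0.546, -0.449, 0.547]
wrist_force: [3.5, 0.4, -8.8]
gripper_width: 0.0197
```

Emit:
servo_tool --pt "0 0 0 0.015 10" --pt "0 0 0 0.015 10" --pt "0 0 0 0 10"

```text
time_s: 7.98
ee_pos: [0.5587, 0.0498, 0.0794]
tcp_rot: [-0.457, -0.539, -0.457, 0.54]
wrist_force: [3.7, 0.2, -9.7]
gripper_width: 0.0197
```

```bash
python3 -c "from h import *; q()"
```

```text
t 7.98 yaw -0.1658 pos [558.75  49.84  79.4 ] F [ 3.74  0.24 -9.68] T [-0.203 -0.592 -0.156]
```

Emit:
servo_tool --pt "0.3 0 0 0.015 10" --pt "0 0 0 0.015 10" --pt "0 0 0 0 10"

```text
time_s: 8.23
ee_pos: [0.5588, 0.0498, 0.0794]
tcp_rot: [-0.465, -0.532, -0.465, 0.533]
wrist_force: [1.3, 0.6, -10.8]
gripper_width: 0.0197
```

Emit:
servo_tool --pt "0 0 0 0.015 10" --pt "0 0 0 0.015 10" --pt "0 0 0 0 10"

```text
time_s: 8.48
ee_pos: [0.5589, 0.0498, 0.0795]
tcp_rot: [-0.473, -0.525, -0.473, 0.526]
wrist_force: [-0.5, -0.1, -10.6]
gripper_width: 0.0194
```

```bash
python3 -c "from h import *; q()"
```

```text
t 8.48 yaw -0.1057 pos [558.85  49.83  79.52] F [ -0.51  -0.12 -10.56] T [-0.159  0.034 -0.191]
```

Emit:
servo_tool --pt "0 0 0 0.015 10" --pt "0 0 0 0.015 10" --pt "0 0 0 0 10"

```text
time_s: 8.73
ee_pos: [0.5589, 0.0498, 0.0795]
tcp_rot: [-0.48, -0.518, -0.481, 0.519]
wrist_force: [-2.1, 1.1, -10.4]
gripper_width: 0.0197
```

Emit:
servo_tool --pt "0 0 0 0.015 10" --pt "0 0 0 0.015 10" --pt "0 0 0 0 10"

```text
time_s: 8.98
ee_pos: [0.559, 0.0498, 0.0796]
tcp_rot: [-0.488, -0.511, -0.489, 0.512]
wrist_force: [-2.4, -0.0, -10.3]
gripper_width: 0.02
```

```bash
python3 -c "from h import *; q()"
```

```text
t 8.98 yaw -0.0457 pos [558.97  49.81  79.58] F [-2.450e+00 -1.000e-02 -1.028e+01] T [-0.088  0.441 -0.131]
```

Emit:
servo_tool --pt "-0.3 0 0 0.015 10" --pt "0 0 0 0.015 10" --pt "0 0 0 0 10" --pt "0 0 0 0 10"

```text
time_s: 9.32
ee_pos: [0.559, 0.0498, 0.0797]
tcp_rot: [-0.496, -0.504, -0.496, 0.504]
wrist_force: [-2.1, 1.7, -11.5]
gripper_width: 0.0196
```

```bash
python3 -c "from h import *; q()"
```

```text
t 9.32 yaw -0.0168 pos [558.96  49.82  79.68] F [ -2.09   1.75 -11.53] T [-0.001  0.28  -0.121]
```

Emit:
servo_tool --pt "0 0 0 -0.03 10" --pt "0 0 0 -0.03 10" --pt "0 0 0 -0.03 10" --pt "0 0 0 -0.03 10" --pt "0 0 0 0 10"

```text
time_s: 9.73
ee_pos: [0.5589, 0.0498, 0.0797]
tcp_rot: [-0.464, -0.533, -0.465, 0.533]
wrist_force: [-2.1, 0.5, -10.2]
gripper_width: 0.0195
```

```bash
python3 -c "from h import *; q()"
```

```text
t 9.73 yaw -0.1374 pos [558.87  49.81  79.69] F [ -2.12   0.51 -10.23] T [-0.019  0.571  0.134]
```

Emit:
servo_tool --pt "0 0 0 -0.03 10" --pt "0 0 0 -0.03 10" --pt "0 0 0 -0.03 10" --pt "0 0 0 -0.03 10" --pt "0 0 0 -0.03 10" --pt "0 0 0 0 10"

```text
time_s: 10.23
ee_pos: [0.5587, 0.0498, 0.0797]
tcp_rot: [-0.423, -0.566, -0.424, 0.567]
wrist_force: [-3.6, 1.7, -8.9]
gripper_width: 0.0199
```

```bash
python3 -c "from h import *; q()"
```

```text
t 10.23 yaw -0.2868 pos [558.74  49.81  79.69] F [-3.56  1.75 -8.86] T [0.007 0.656 0.119]
```

Emit:
servo_tool --pt "-0.3 0 0 -0.015 10" --pt "0 0 0 -0.015 10" --pt "0 0 0 0 10"

```text
time_s: 10.48
ee_pos: [0.5588, 0.0497, 0.08]
tcp_rot: [0.415, 0.573, 0.415, -0.573]
wrist_force: [-4.8, 2.4, -3.8]
gripper_width: 0.0197
```

Emit:
servo_tool --pt "0 0 0 -0.015 10" --pt "0 0 0 -0.015 10" --pt "0 0 0 0 10"

```text
time_s: 10.73
ee_pos: [0.5587, 0.0497, 0.0804]
tcp_rot: [0.406, 0.579, 0.406, -0.579]
wrist_force: [-5.6, 1.0, -3.3]
gripper_width: 0.02
```

```bash
python3 -c "from h import *; q()"
```

```text
t 10.73 yaw -0.3479 pos [558.7   49.74  80.37] F [-5.6   1.03 -3.26] T [0.168 1.007 0.05 ]
```

The pull force dropped from about 9–10 N to about 3.5 N at yaw −0.32 to −0.35, and the knob rose. That looks like the notch, so I'll pull on carefully.

Emit:
servo_tool --pt "-0.5 0.2 0.5 0 10" --pt "0 0 0.5 0 10" --pt "0 0 0 0 10" --pt "0 0 0 0 10"

```text
time_s: 11.07
ee_pos: [0.5587, 0.0498, 0.0815]
tcp_rot: [0.407, 0.579, 0.406, -0.578]
wrist_force: [-4.6, -0.3, 1.8]
gripper_width: 0.0199
```

```bash
python3 -c "from h import *; q()"
```

```text
t 11.07 yaw -0.3471 pos [558.7   49.78  81.45] F [-4.6  -0.25  1.8 ] T [-0.104  0.864 -0.004]
```

Emit:
servo_tool --pt "-0.4 0 0.7 0 10" --pt "0 0 0.7 0 10" --pt "0 0 0.6 0 10" --pt "0 0 0 0 10" --pt "0 0 0 0 10"

```text
time_s: 11.48
ee_pos: [0.5586, 0.0498, 0.0831]
tcp_rot: [0.407, 0.579, 0.406, -0.578]
wrist_force: [1.6, -1.5, -1.8]
gripper_width: 0.0201
```

```bash
python3 -c "from h import *; q()"
```

```text
t 11.48 yaw -0.3471 pos [558.58  49.79  83.1 ] F [ 1.59 -1.47 -1.82] T [-0.215 -0.127 -0.033]
```

Emit:
servo_tool --pt "0 0 0.5 0 10" --pt "0 0 0.5 0 10" --pt "0 0 0 0 10" --pt "0 0 0 0 10"

```text
time_s: 11.82
ee_pos: [0.5585, 0.0498, 0.084]
tcp_rot: [0.407, 0.579, 0.406, -0.578]
wrist_force: [4.9, -1.6, -1.5]
gripper_width: 0.0195
```

Emit:
servo_tool --pt "0 0 0.5 0 10" --pt "0 0 0 0 10" --pt "0 0 0 0 10"

```text
time_s: 12.07
ee_pos: [0.5585, 0.0498, 0.0845]
tcp_rot: [0.407, 0.579, 0.406, -0.578]
wrist_force: [5.2, -1.9, -3.3]
gripper_width: 0.0198
```

Emit:
servo_tool --pt "0 0 0.5 0 10" --pt "0 0 0 0 10" --pt "0 0 0 0 10"

```text
time_s: 12.32
ee_pos: [0.5585, 0.0498, 0.085]
tcp_rot: [0.407, 0.579, 0.406, -0.578]
wrist_force: [5.2, -1.1, -2.7]
gripper_width: 0.0199
```

```bash
python3 -c "from h import *; q(); cap('wrist','w4.png')"
```

```text
t 12.32 yaw -0.3471 pos [558.52  49.82  85.  ] F [ 5.21 -1.09 -2.73] T [-0.286 -0.718 -0.028]
```

Emit:
servo_tool --pt "0.4 0 0.4 0 10" --pt "0 0 0 0 10" --pt "0 0 0 0 10"

```text
time_s: 12.62
ee_pos: [0.5586, 0.0498, 0.0852]
tcp_rot: [0.406, 0.579, 0.406, -0.579]
wrist_force: [4.8, -3.1, -4.3]
gripper_width: 0.0199
```

Emit:
servo_tool --pt "0 0 0.4 0 10" --pt "0 0 0 0 10" --pt "0 0 0 0 10"

```text
time_s: 12.87
ee_pos: [0.5585, 0.0498, 0.0854]
tcp_rot: [0.406, 0.579, 0.406, -0.579]
wrist_force: [4.9, -1.3, -5.0]
gripper_width: 0.0198
```

```bash
python3 -c "from h import *; q(); cap('wrist','w5.png'); cap('scene','s5.png')"
```

```text
t 12.87 yaw -0.347 pos [558.53  49.83  85.43] F [ 4.94 -1.3  -4.95] T [-0.394 -0.83   0.042]
```

View pics/w5.png

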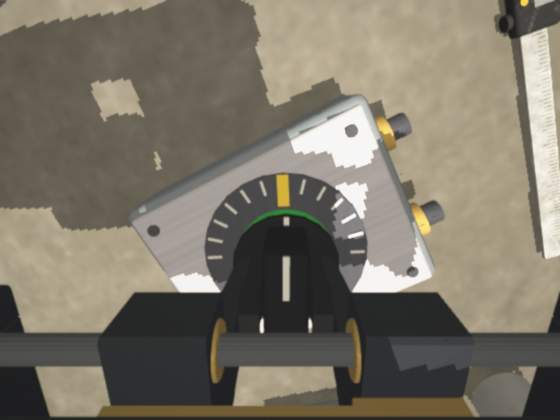

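The green band is now visible at about (285,214) under the skirt. I'll add a little more pull to confirm the end stop.

Emit:
servo_tool --pt "0 0 0.4 0 10" --pt "0 0 0 0 10" --pt "0 0 0 0 10"

```text
time_s: 13.22
ee_pos: [0.5585, 0.0498, 0.0857]
tcp_rot: [0.406, 0.579, 0.406, -0.579]
wrist_force: [5.9, -0.9, -6.7]
gripper_width: 0.0202
```

Emit:
servo_tool --pt "0 0 0.4 0 10" --pt "0 0 0 0 10" --pt "0 0 0 0 10"

```text
time_s: 13.47
ee_pos: [0.5585, 0.0499, 0.086]
tcp_rot: [0.406, 0.579, 0.406, -0.579]
wrist_force: [6.5, -1.2, -7.8]
gripper_width: 0.0196
```

```bash
python3 -c "from h import *; q()"
```

```text
t 13.47 yaw -0.3471 pos [558.52  49.86  86.  ] F [ 6.54 -1.17 -7.79] T [-0.386 -0.911  0.02 ]
```

The force grows at about 4 N/mm past a 9 mm rise, so the knob is at the end stop and pulling on the plate springs. I'll stop pulling and release.

Emit:
servo_tool --pt "0.5 0 -0.4 0 10" --pt "0 0 0 0 10" --pt "0 0 0 0 22" --pt "0 0 0 0 30" --pt "0 0 0 0 40" --pt "0 0 0 0 50" --pt "0 0 0 0 50" --pt "0 0 0 0 50"

```text
time_s: 14.13
ee_pos: [0.5587, 0.05, 0.086]
tcp_rot: [-0.406, -0.579, -0.406, 0.579]
wrist_force: [0.4, 0.1, -1.0]
gripper_width: 0.0496
```

Emit:
servo_tool --pt "0 0 5 0 50" --pt "0 0 10 0 50" --pt "0 0 20 0 50" --pt "0 0 30 0 50" --pt "0 0 30 0 50" --pt "0 0 30 0 50" --pt "0 0 30 0 50" --pt "0 0 0 0 50" --pt "0 0 0 0 50" --pt "0 0 0 0 50"

```text
time_s: 14.97
ee_pos: [0.5583, 0.05, 0.2406]
tcp_rot: [-0.406, -0.579, -0.406, 0.579]
wrist_force: [-0.3, -0.4, -0.2]
gripper_width: 0.0501
```

Run:
```python
from h import *
q(); c=cap('wrist','w6.png'); t=cap('scene'); 
cv2.imwrite('pics/z6.png',cv2.resize(t['image'][190:260,210:300],None,fx=6,fy=6,interpolation=cv2.INTER_CUBIC))
cv2.imwrite('pics/z7.png',cv2.resize(c['image'][80:270,200:370],None,fx=3,fy=3,interpolation=cv2.INTER_CUBIC))
```

```text
t 14.97 yaw -0.347 pos [558.3  50.  240.6] F [-0.32 -0.41 -0.24] T [-0.046  0.06  -0.026]
```

View pics/z7.png

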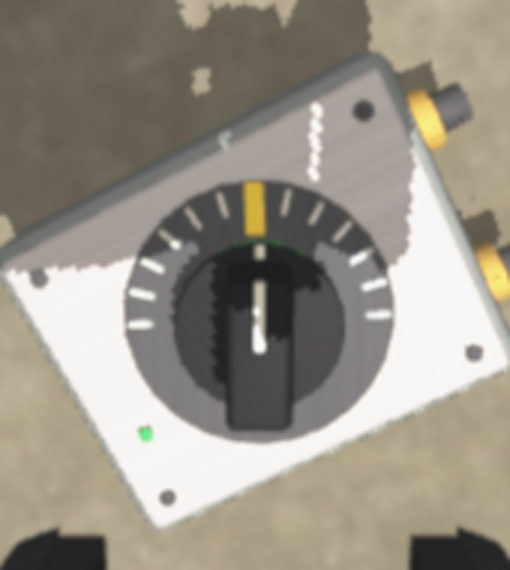

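View pics/z6.png

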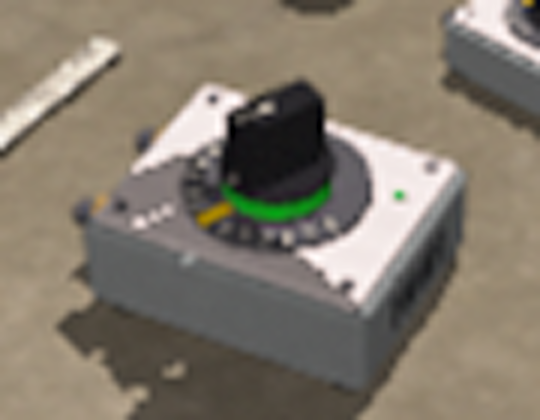

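Run:
```python
from h import *
c=cap('wrist'); P=lambda x,y,z:plane(c,200+x/3-.33,80+y/3-.33,z)
an=lambda v:np.arctan2(v[1],v[0])
m=P(255,209,.064); ax=np.array([.5577,.0505]); print('mark',m,an(m[:2]-ax))
a,b=P(260,285,.113),P(260,350,.113);print('ptr',an(a-b))
t=P(376,62,.06)-P(3,262,.06); print('box edge yaw',an(t))
# bar far end bottom corners: width vs height check
for z in (.104,.113): print(z,[np.round(P(*p,z)*1000,1) for p in [(231,428),(291,428)]],)
```

```text
mark [0.56829685 0.08508097 0.064     ] 1.273445725331335
ptr 1.224774583213212
box edge yaw 0.13166821156891373
0.104 [array([540.8,  30.1, 104. ]), array([558.1,  23.9, 104. ])]
0.113 [array([542.2,  33.2, 113. ]), array([559. ,  27.2, 113. ])]
```

```bash
python3 -c "from h import *; print(manip.finish_job())"
```

```text
the job is handed in; nothing more can be done
None
```

The larger regulator is set. Its knob is turned to the notch near the yellow mark, pulled fully out and released, and the job is handed in at about 15 s of the 72 s allowed.

**What I did:** I gripped the bar at 25 N and turned the knob +0.96 rad, still pushed in, until the pointer sat on the mark. With a light pull of about 10 N at most, I felt up to +0.27 rad and found nothing. Going the other way, the pull force dropped to about 3.5 N at 0.03–0.06 rad past the mark, and the knob came up from there.

**Last checks:**
- **Fully out:** from about 9 mm of rise the force grew at about 4 N/mm, which is the end stop. The most I pulled was about 8 N.
- **Green band:** it shows in the scene and wrist pictures, still there after I let go.
- **Bezel:** the mark's angle read 1.271 rad before and 1.273 rad after, so it was not moved.
- **Robot:** the gripper is open, well above the knob, and touching nothing. I did not check the other items on the bench again, but the arm stayed clear of them.

**Weak check:** the knob's final height from the pictures came out between the pushed-in and fully-out values, within calibration error. That check neither confirms nor contradicts it being fully out; I relied on the force and the green band.

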